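Close a yosegi box and set its twin-key lock

ROBOT

A 6-joint arm with a two-finger parallel gripper is mounted at the origin on the work surface. World frame = base frame: x ahead of the robot, y to its left, z up, the work surface at z = 0. Lengths are in m, angles in rad, forces in N, time in s.
With the tool pointing down it reaches from about 0.35 to 0.775 m from the base axis. Payload 7.3 kg.
Tool frame: the origin (TCP) lies at the very end of the fingers, on their centre line; the grasp point (between the pads) lies 19 mm behind it; z points along the fingers, y is the line along which they close (so a half turn about z gives the same grasp; the last joint's range is limited). The gripper opens to 92 mm and grips with 3 to 60 N. Pads are 19 mm wide; open, the fingers measure 130 mm over their backs; the gripper's body (75 mm by 190 mm) begins 47 mm behind the grasp point.
Start: joints at [1.2, 0.342, 1.524, -0, 1.275, -0.146], TCP at [0.117, 0.512, 0.227] pointing down, gripper open.
Joint ranges: [-2.53, 2.53], [-0.77, 2.02], [0.04, 2.7], [-1, 4.14], [0.28, 2.66], [-3.11, 3.11]. Speed limits (rad/s): [2.57, 2.57, 3.14, 3.14, 3.14, 3.14].

INTERFACE

Orientations are given as [roll, pitch, yaw] about the fixed x, y, z axes, in that order (R = Rz(yaw) Ry(pitch) Rx(roll)).
In Python, from cell import robot gives the robot as it stands. The module is installed in compiled form; this text tells all that it offers.
- The arm moves only by the tool arm_command, never from a script. Its argument "moves" is a list of rows, each a list of 3 entries, a list of its own where there are three numbers: the shift along the tool's x, y, z in m, then the turn, a rotation vector about the tool's x, y, z in rad, then the finger opening in m, from 0 to 0.0918. In form: [[[dx, dy, dz], [ax, ay, az], claw], ...]. A call has exactly 5 rows; each row is the pose to reach, as a shift and turn from the pose commanded when the call began, along the tool's axes at that moment; what a row does not reach only later rows make up. A row lasts 1/10 s, in which the tool goes at most 50 mm and 8.59 degrees, less where a joint would pass 70% of its speed; a pose out of reach is approached as far as the arm can. A call with a gripper value outside its range is refused whole. The fingers move at their own pace and stop on an object; "squeeze" is the grip in N (left out, the last holds). Time passes only in rows, so rows that repeat a pose let the fingers close, or fill a call up. It gives the time, the measured TCP pose, the force, the opening and the grip force at its end, in the units of the state.
- robot.observe(): the state, without advancing time (a new reading comes with each control period).
- robot.read_camera(name): name is "scene" or "top" or "wrist"; returns the picture (420x560x3 uint8, red, green, blue); there is no depth.
- robot.camera_model(name): a dict with "fx", "fy", "cx", "cy" (pixels), "k1" (the pictures are not rectified: a ray, as slopes to the right and down, at radius r is drawn at 1 + k1 r^2 times it, then the intrinsics apply), "R" (3x3) and "t" (3): a world point X has camera coordinates R X + t. Camera axes: x right, y down, z forward; pixel columns grow to the right and rows downward; lengths in m; the calibration is good to about 2 mm. A picture is of the moment at which its call begins: read the wrist's pose just before it. camera_model takes no time and is no camera call; for the wrist camera it gives the pose at the moment of the call.
- robot.hand_in(): hands the job in; it is judged then, once.
The state is a dict: "time": time; "qpos": joint angles; "qvel": joint speeds; "joint_efforts": joint torques, N m; "tool_pos": TCP position; "tool_rot": TCP orientation; "contact_force": force on the tool from outside, world axes, zero at the start; "torque": the same for the moment, N m; "opening": finger opening in m; "grip_force": force on a finger pad.
Only numpy, scipy, OpenCV 4.12 (cv2) and the standard library are available. Lean on these libraries where they do the work, as an engineer would, in place of code of your own. Each camera call takes 0.05 s, during which the arm holds its last target. There are 200 camera calls.

TASK

Push the ebony sliding lid of the striped puzzle box fully home with the fingertips, then set its lock: press the two brass keys on top down together, one fingertip on each, hold both well down for at least three seconds, then let go so that both spring up. Never push one key down alone, do not grip or lift anything, keep the box standing in its place on the turntable, and leave the pale drawer insert and the three brass feet alone.

Things in the scene. Friction and masses are not known exactly. Their poses are not given: they have to be found in the camera images.
- turntable: round turntable fixed to the counter: dark foot and a brass platter 210 mm across with a round cork pad, top 35 mm above the counter. The platter turns on its bearing when pushed sideways off its centre with more than about 0.05 N m. Origin: centre of the foot's underside, on the counter.
- box: puzzle box in brown and cream stripes, 0.7 to 1.2 kg, 130 mm along its x, 110 along its y, 80 high, loose and upright on the cork, about centred on the turntable, turned up to 35 degrees from straight. Origin: centre of its underside; z up; its -x side faces roughly to the robot. Sliding lid in the top of its -x half, two brass keys on top of its +x half.
- lid (a joint): how far the black lid stands open, m: 0 is fully home, 0.045 fully out. It slides level along the box's x, opening toward -x (out over the box's near side), closing toward +x against a stop; it takes about 1 N to push and stays where it is left. Lid plate 92 mm wide, level with the box top.
- lid_face (a point): middle of the outer face (looking to the box's -x, the face to push) of the lid's upright rib, 60 mm wide along y, 9 mm thick, rising 10 mm above the box top, brass strip on its crest. This point is 5 mm above the box top and moves with the lid; with the lid home it is flush with the box's near side, at x = -65 mm, y = 0 from the box's middle.
- key_left (a joint): how far the left brass key is pressed, m: 0 up, 0.008 fully down. Spring key: starts to move at 1 N, fully down at 4 N, springs up again when let go. From 0.005 it counts as well down.
- key_right (a joint): the same for the right brass key.
- key_left_top (a point): centre of the top of the left key: brass cylinder 22 mm across, its top 12 mm above the box top when up (4 mm when fully down), on a black inlaid strip; at x = +35 mm, y = +28 mm from the box's middle. The two keys stand 56 mm apart, centre to centre, along the box's y.
- key_right_top (a point): centre of the top of the right key, alike, at x = +35 mm, y = -28 mm from the box's middle.
- insert: pale wooden drawer insert, an open tray 90 x 60 mm, 28 mm high, loose on the counter beside the turntable; leave alone. Origin: centre of its underside.
- foot0: domed brass box foot, 26 mm across, 14 mm high, loose on the counter beside the turntable; leave alone. Origin: centre of its underside.
- foot1: domed brass box foot, 26 mm across, 14 mm high, loose on the counter beside the turntable; leave alone. Origin: centre of its underside.
- foot2: domed brass box foot, 26 mm across, 14 mm high, loose on the counter beside the turntable; leave alone. Origin: centre of its underside.

How it is judged:
On the way, in this order (a step that is already met when the one before it is completed fails the run):
1. the lid is pushed home, within 4 mm of its stop (value of joint lid below 0.004 m), for 0.2 s.
2. with the lid home, both keys are down 5 mm or more at once, under the fingers, for three seconds (value of joint lid below 0.004 m and value of joint each of key_left, key_right above 0.005 m and contact force between the fingers and box above 2 N), for 3 s.
At the end, for the whole second after the job is handed in: The lid is within 4 mm of home, both keys have sprung up (pressed less than 1.5 mm), the box stands still and upright (within 0.08 rad) on the turntable within 30 mm of where it started, and the insert and the feet are within 20 mm of where they started (value of joint lid below 0.004 m and value of joint each of key_left, key_right below 0.0015 m and distance of box from where it was at the start of the episode below 0.03 m and angle between box's own z axis and vertical below 0.08 rad and linear speed of box below 0.01 m/s and distance of each of insert, foot0, foot1, foot2 from where it was at the start of the episode below 0.02 m); the robot touches nothing.
It fails at once if one key pushed down (over 4 mm) while the other is up (under 1 mm) ((value of joint key_left above 0.004 m and value of joint key_right below 0.001 m) or (value of joint key_right above 0.004 m and value of joint key_left below 0.001 m)).
It fails at once if the box lifted by over 12 mm, tipped by over 0.2 rad, or shifted by over 30 mm (height (world z) of box above 0.047 m or angle between box's own z axis and vertical above 0.2 rad or distance of box from where it was at the start of the episode above 0.03 m).
It fails at once if the insert or a foot moved by over 20 mm (distance of any of insert, foot0, foot1, foot2 from where it was at the start of the episode above 0.02 m).
It also fails if it takes over 50 s, if anything falls off the work surface, if the arm or the gripper's body presses on something with over 40 N, if the wrist force passes 120 N, or if a joint passes its speed limit or range.

## Working session

There is one attempt and no reset: what is moved stays moved. The work goes in short steps, Python scripts to look and compute and a tool call to move; the robot and the scene stay as the last step left them, time stands still between calls to the robot, and variables do not carry over. Pictures are saved under pics/ and viewed, at most 10 in all, crops included, and the job is handed in when it is done.

Besides the shell and the picture viewer there is one more tool, called by a JSON object that holds its "api" and its "payload", one argument or row to a line. arm_command: Moves the arm, as the interface text tells. Its arguments: {"type":"object","properties":{"moves":{"type":"array"},"squeeze":{"type":"number"}},"required":["moves"]}

```bash
mkdir -p pics; python3 - <<'E'
from cell import robot
import cv2
s=robot.observe();print(s['time'],s['tool_pos'],s['tool_rot'],s['opening'])
for n in ['top','scene']:
    cv2.imwrite(f'pics/{n}0.png',robot.read_camera(n)[:,:,::-1])
    m=robot.camera_model(n);print(n,m)
E
```

```text
0.0 [0.11688364 0.51140765 0.22603223] [-3.14006117e+00 -2.25426819e-04  2.91675364e+00] 0.09186847169716997
top {'fx': 384.94413298619605, 'fy': 384.94413298619605, 'cx': 282.4682235670283, 'cy': 210.17502682312426, 'k1': -0.04606305651257911, 'R': array([[-0.00290967, -0.99999441, -0.00164483],
       [-0.99016015,  0.00311117, -0.13990423],
       [ 0.13990857,  0.00122157, -0.99016367]]), 't': array([0.07216919, 0.6012499 , 0.75719949])}
scene {'fx': 417.795213118969, 'fy': 417.795213118969, 'cx': 272.9139715269189, 'cy': 207.87283717981327, 'k1': -0.07887903259829965, 'R': array([[-0.84226417,  0.53905601, -0.00311245],
       [ 0.4679878 ,  0.72833159, -0.50052024],
       [-0.26754155, -0.42302685, -0.86571924]]), 't': array([ 0.45132361, -0.27436463,  1.21277672])}
```

View pics/top0.png

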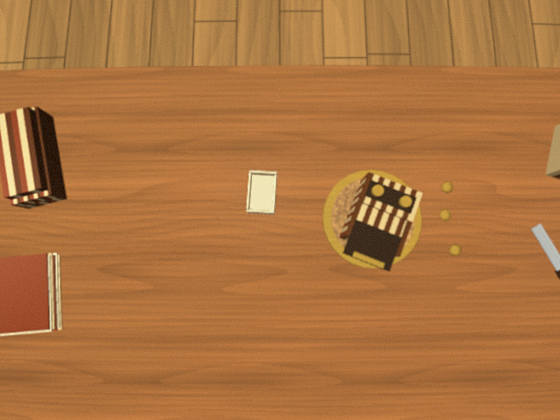

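View pics/scene0.png

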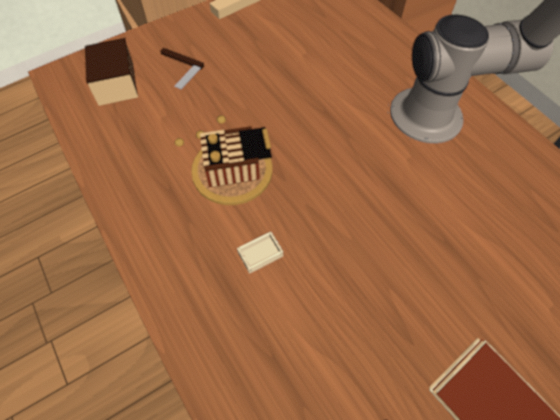

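The top view shows the keys at about (378,190) and (405,202), and the lid rib's brass strip from (353,252) to (385,266). The feet are to the right of the turntable and the insert to its left. Next I compute positions from these pixels.

```bash
cat > h.py <<'E'
import numpy as np, cv2
def plane(m,uv,z):
    K=np.array([[m['fx'],0,m['cx']],[0,m['fy'],m['cy']],[0,0,1]])
    p=cv2.undistortPoints(np.array([[uv]],float),K,np.array([m['k1'],0,0,0.]))[0,0]
    R=np.array(m['R']);t=np.array(m['t']);d=R.T@np.array([p[0],p[1],1]);c=-R.T@t
    return c+d*(z-c[2])/d[2]
def proj(m,X):
    K=np.array([[m['fx'],0,m['cx']],[0,m['fy'],m['cy']],[0,0,1]])
    return cv2.projectPoints(np.array([X],float),cv2.Rodrigues(np.array(m['R']))[0],np.array(m['t']),K,np.array([m['k1'],0,0,0.]))[0].reshape(-1,2)
E
python3 - <<'E'
from cell import robot
import cv2,numpy as np
from h import *
im=cv2.imread('pics/top0.png');m=robot.camera_model('top')
hsv=cv2.cvtColor(im,cv2.COLOR_BGR2HSV)
print(hsv[190,378],hsv[202,405],hsv[259,369],hsv[210,410],hsv[174,370])
mask=((hsv[:,:,0]>18)&(hsv[:,:,0]<30)&(hsv[:,:,1]>130)&(hsv[:,:,2]>90)).astype(np.uint8)
n,l,st,c=cv2.connectedComponentsWithStats(mask,connectivity=4)
for i in range(1,n):
    if st[i,4]>25 and 320<c[i][0]<430: print(st[i],c[i],plane(m,c[i],.126))
cv2.imwrite('pics/topcrop.png',cv2.resize(im[155:285,310:470],None,fx=4.5,fy=4.5,interpolation=cv2.INTER_CUBIC))
E
```

```text
[ 20 169 201] [ 21 174 195] [ 21 175 194] [ 16 159  61] [ 10 177 111]
[ 323  170   85   99 1441] [350.84663428 219.6592644 ] [ 0.57149344 -0.05642157  0.126     ]
[371 184  14  13 136] [377.36029412 190.        ] [ 0.62730954 -0.1078921   0.126     ]
[399 195  14  13 139] [405.20143885 201.10071942] [ 0.60607288 -0.1595105   0.126     ]
[392 205  30  59 410] [411.08536585 237.09268293] [ 0.53865222 -0.1673176   0.126     ]
```

View pics/topcrop.png

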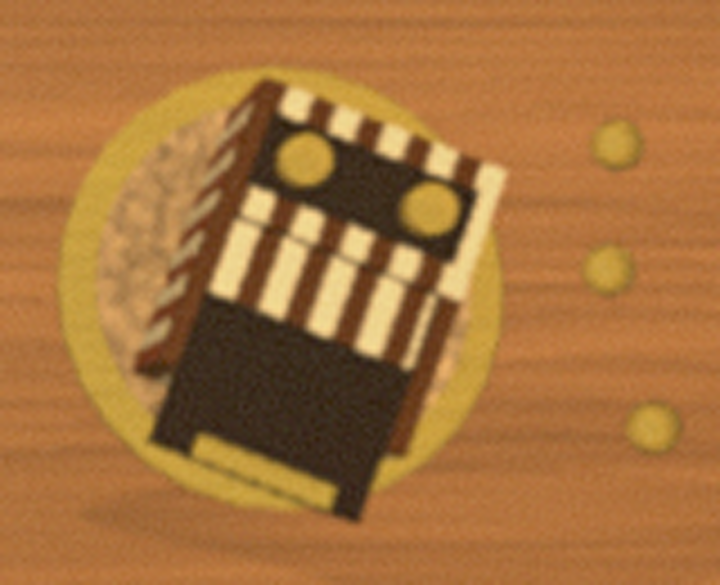

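The keys measure 55.8 mm apart, so the estimate is sound, and the box yaw is about -22.4°. The crop shows the lid well out, with its rib strip centred at crop pixel (265,471). I'll write a helper that works out the moves.

```bash
cat >> h.py <<'E'
from scipy.spatial.transform import Rotation as Ro
YAW=-0.390; ex=np.array([np.cos(YAW),np.sin(YAW),0]); ey=np.array([-ex[1],ex[0],0])
KM=np.array([.6167,-.1337,0]); C=KM-.035*ex
def delta(s,bx,by,z,yaw=YAW):
    "shift/turn to TCP at box-frame bx,by, height z, tool y along box y"
    R=Ro.from_euler('xyz',s['tool_rot']); X=C+bx*ex+by*ey; X[2]=z
    T=Ro.from_euler('xyz',[np.pi,0,np.pi+yaw])
    return np.round(R.inv().apply(X-s['tool_pos']),4),np.round((R.inv()*T).as_rotvec(),4)
def where(s):
    d=np.array(s['tool_pos'])-C
    return 'box xy %.1f %.1f mm z %.1f yawerr %.3f t %.2f F(box) %.2f %.2f %.2f'%(d@ex*1e3,d@ey*1e3,s['tool_pos'][2]*1e3,(s['tool_rot'][2]-np.pi-YAW+np.pi)%(2*np.pi)-np.pi,s['time'],s['contact_force']@ex,s['contact_force']@ey,s['contact_force'][2])
E
python3 - <<'E'
from cell import robot
from h import *
m=robot.camera_model('top')
for p in [(192,447),(338,497),(265,471)]:
    X=plane(m,(310+p[0]/4.5,155+p[1]/4.5),.125);d=X-C;print(d@ex*1e3,d@ey*1e3)
Z=plane(m,(310+280/4.5,155+290/4.5),.035);print('turntable',Z-C)
print('C',C)
s=robot.observe()
R=Ro.from_euler('xyz',s['tool_rot'])
print(R.inv().apply(np.array([.36,.26,.226])-s['tool_pos']))
print(delta(s,-.15,0,.2))
E
```

```text
-94.59648048889875 28.315067757077582
-91.15581726164984 -34.11019118599108
-92.4931650265679 -2.77111155230274
turntable [-0.00201711  0.00290069  0.035     ]
C [ 0.58432818 -0.12039341  0.        ]
[-0.29305803 -0.19094232  0.0003299 ]
(array([-0.4486, -0.4871,  0.0267]), array([-1.300e-03, -1.000e-04,  1.652e-01]))
```

{"api": "arm_command", "payload": {
  "moves": [
    [[-0.04,-0.026,0],[0,0,0.05],0.02],
    [[-0.08,-0.052,0],[0,0,0.1],0.02],
    [[-0.12,-0.078,0],[0,0,0.15],0.02],
    [[-0.16,-0.104,0],[0,0,0.18],0.02],
    [[-0.2,-0.13,0],[0,0,0.18],0.02]
  ]
}}

```text
time: 0.6
tool_pos: [0.2838, 0.3389, 0.2266]
tool_rot: [-3.141, -0.0, 2.736]
contact_force: [0.6, -0.6, -0.4]
opening: 0.0562
grip_force: 0.0
```

```bash
sed -i 's/YAW=-0.390/YAW=-0.372/' h.py; python3 - <<'E'
from cell import robot
from h import *
s=robot.observe();print(where(s),s['tool_pos']);print(delta(s,-.15,0,.2))
E
```

```text
box xy -446.9 319.3 mm z 226.6 yawerr -0.033 t 0.60 F(box) 0.80 -0.31 -0.44 [0.28377263 0.33890771 0.22656535]
(array([-0.3074, -0.3092,  0.0266]), array([-0.0002, -0.0001, -0.0332]))
```

{"api": "arm_command", "payload": {
  "moves": [
    [[-0.03,-0.032,0],[0,0,-0.02],0.02],
    [[-0.065,-0.065,0],[0,0,-0.033],0.02],
    [[-0.1,-0.1,0],[0,0,-0.033],0.02],
    [[-0.135,-0.135,0],[0,0,-0.033],0.02],
    [[-0.17,-0.17,0],[0,0,-0.033],0.02]
  ]
}}

```text
time: 1.1
tool_pos: [0.3724, 0.1154, 0.2267]
tool_rot: [3.141, 0.0, 2.77]
contact_force: [1.3, 0.8, -0.9]
opening: 0.0208
grip_force: 0.0
```

{"api": "arm_command", "payload": {
  "moves": [
    [[-0.03,-0.03,0.01],[0,0,0],0.02],
    [[-0.065,-0.065,0.015],[0,0,0],0.02],
    [[-0.1,-0.1,0.026],[0,0,0],0.02],
    [[-0.137,-0.139,0.026],[0,0,0],0.02],
    [[-0.137,-0.139,0.026],[0,0,0],0.02]
  ]
}}

```text
time: 1.6
tool_pos: [0.4509, -0.0666, 0.2001]
tool_rot: [-3.141, 0.001, 2.765]
contact_force: [0.2, 1.1, -0.7]
opening: 0.0199
grip_force: 0.0
```

```bash
python3 - <<'E'
from cell import robot
from h import *
s=robot.observe();print(where(s));print(delta(s,-.125,0,.118))
m=robot.camera_model('wrist');cv2.imwrite('pics/w1.png',robot.read_camera('wrist')[:,:,::-1])
np.save('w1.npy',m,allow_pickle=True);print(s['opening'])
def P(x,y,z): return np.append((C+x*ex+y*ey)[:2],z)
print(proj(m,[P(.035,.028,.127),P(.035,-.028,.127),P(-.097,.03,.125),P(-.097,-.03,.125)]))
E
```

```text
box xy -143.8 2.3 mm z 200.1 yawerr -0.005 t 1.60 F(box) -0.26 1.11 -0.69
(array([-0.0188, -0.0021,  0.0821]), array([-0.0011,  0.0007, -0.0048]))
0.019870239382493035
[[309.93418356 404.54083263]
 [248.24776585 404.70383806]
 [316.31397535 274.00535271]
 [239.82051189 274.28203803]]
```

View pics/w1.png

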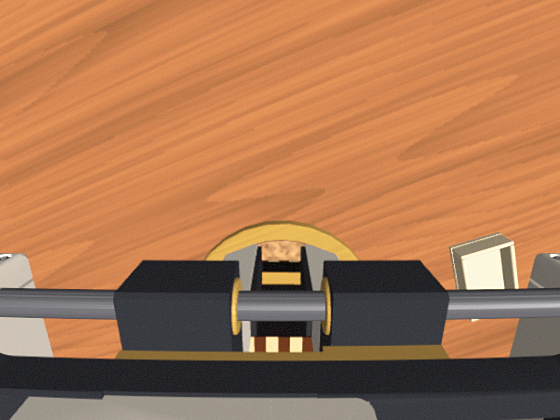

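The wrist view shows the rib strip level at row ~272–283, which matches the predicted 274, so the yaw estimate is good. Now I descend in front of the lid.

{"api": "arm_command", "payload": {
  "moves": [
    [[0.018,-0.002,0.03],[0,0,-0.005],0.02],
    [[0.01,-0.002,0.055],[0,0,-0.005],0.02],
    [[-0.01,-0.002,0.075],[0,0,-0.005],0.02],
    [[-0.0188,-0.002,0.082],[0,0,-0.005],0.02],
    [[-0.0188,-0.002,0.082],[0,0,-0.005],0.02]
  ]
}}

```text
time: 2.15
tool_pos: [0.4663, -0.0699, 0.1181]
tool_rot: [3.141, -0.002, 2.776]
contact_force: [-0.5, -0.3, 0.4]
opening: 0.02
grip_force: 0.0
```

```bash
python3 - <<'E'
from cell import robot
from h import *
s=robot.observe();print(where(s));print(delta(s,-.0745,0,.118))
E
```

```text
box xy -128.3 4.8 mm z 118.1 yawerr 0.006 t 2.15 F(box) -0.36 -0.48 0.44
(array([-0.0538, -0.0051,  0.    ]), array([ 0.0001, -0.0017,  0.0061]))
```

{"api": "arm_command", "payload": {
  "moves": [
    [[0,-0.005,0],[0,0,0],0.02],
    [[-0.005,-0.005,0],[0,0,0],0.02],
    [[-0.01,-0.005,0],[0,0,0],0.02],
    [[-0.015,-0.005,0],[0,0,0],0.02],
    [[-0.015,-0.005,0],[0,0,0],0.02]
  ]
}}

```text
time: 2.65
tool_pos: [0.4793, -0.081, 0.1191]
tool_rot: [3.141, 0.001, 2.775]
contact_force: [1.0, -0.2, -0.1]
opening: 0.0199
grip_force: 0.0
```

```bash
python3 - <<'E'
from cell import robot
from h import *
for i in range(1):
    s=robot.observe();print(where(s));print(delta(s,-.0745,0,.118))
E
```

```text
box xy -112.2 -0.9 mm z 119.1 yawerr 0.005 t 2.65 F(box) 0.97 0.18 -0.06
(array([-0.0377,  0.0007,  0.0011]), array([0.0002, 0.0013, 0.005 ]))
```

{"api": "arm_command", "payload": {
  "moves": [
    [[-0.004,0.0005,0.001],[0,0,0.004],0.02],
    [[-0.008,0.0005,0.001],[0,0,0.004],0.02],
    [[-0.012,0.0005,0.001],[0,0,0.004],0.02],
    [[-0.016,0.0005,0.001],[0,0,0.004],0.02],
    [[-0.02,0.0005,0.001],[0,0,0.004],0.02]
  ]
}}

```text
time: 3.15
tool_pos: [0.4975, -0.0876, 0.1176]
tool_rot: [-3.142, -0.0, 2.771]
contact_force: [-1.8, -0.4, 0.2]
opening: 0.0199
grip_force: 0.5
```

{"api": "arm_command", "payload": {
  "moves": [
    [[-0.003,0,0],[0,0,0],0.02],
    [[-0.006,0,0],[0,0,0],0.02],
    [[-0.009,0,0],[0,0,0],0.02],
    [[-0.012,0,0],[0,0,0],0.02],
    [[-0.012,0,0],[0,0,0],0.02]
  ]
}}

```text
time: 3.65
tool_pos: [0.509, -0.0919, 0.1177]
tool_rot: [3.141, 0.001, 2.771]
contact_force: [-0.4, 0.3, 0.1]
opening: 0.0201
grip_force: 0.0
```

```bash
python3 - <<'E'
from cell import robot
from h import *
s=robot.observe();print(where(s));print(delta(s,-.0745,0,.118))
im=robot.read_camera('top')[:,:,::-1]
cv2.imwrite('pics/top1.png',im)
cv2.imwrite('pics/top1c.png',cv2.resize(im[155:285,310:470],None,fx=4.5,fy=4.5,interpolation=cv2.INTER_CUBIC))
E
```

```text
box xy -80.5 -0.2 mm z 117.7 yawerr 0.001 t 3.65 F(box) -0.51 0.16 0.10
(array([-0.006 ,  0.0002, -0.0003]), array([0.0002, 0.0007, 0.0011]))
```

View pics/top1c.png

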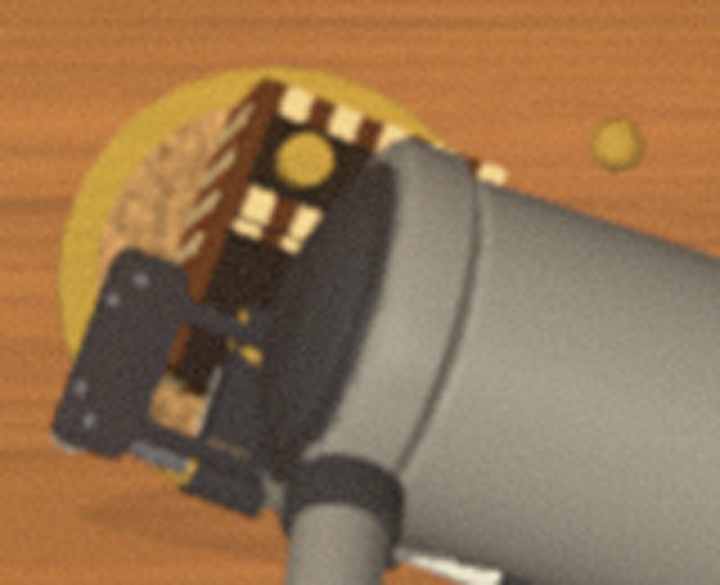

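The box is still in place, with its corner at (270,82) and the left key at (305,158) unchanged. The lid is nearly in, so I push the last few mm slowly.

{"api": "arm_command", "payload": {
  "moves": [
    [[-0.001,0,0],[0,0,0],0.02],
    [[-0.002,0,0],[0,0,0],0.02],
    [[-0.003,0,0],[0,0,0],0.02],
    [[-0.004,0,0],[0,0,0],0.02],
    [[-0.005,0,0],[0,0,0],0.02]
  ]
}}

```text
time: 4.2
tool_pos: [0.5132, -0.0936, 0.1177]
tool_rot: [3.141, 0.0, 2.771]
contact_force: [-0.2, 0.9, 0.7]
opening: 0.0203
grip_force: 0.5
```

{"api": "arm_command", "payload": {
  "moves": [
    [[-0.0005,0,0],[0,0,0],0.02],
    [[-0.001,0,0],[0,0,0],0.02],
    [[-0.001,0,0],[0,0,0],0.02],
    [[-0.001,0,0],[0,0,0],0.02],
    [[-0.001,0,0],[0,0,0],0.02]
  ]
}}

```text
time: 4.7
tool_pos: [0.5136, -0.0938, 0.1176]
tool_rot: [-3.142, -0.001, 2.771]
contact_force: [-5.3, 1.1, 2.8]
opening: 0.0198
grip_force: 2.6
```

```bash
python3 - <<'E'
from cell import robot
from h import *
s=robot.observe();print(where(s))
E
```

```text
box xy -75.6 -0.3 mm z 117.6 yawerr 0.001 t 4.70 F(box) -5.33 -0.87 2.79
```

The reaction force reached 5 N with the tool at -75.6 mm, where home was expected (-74.5 mm), so the lid is at its stop. Now I back off, rise and set the opening for the keys.

{"api": "arm_command", "payload": {
  "moves": [
    [[0.006,0,0],[0,0,0],0.02],
    [[0.012,0,0],[0,0,0],0.02],
    [[0.012,0,-0.03],[0,0,0],0.037],
    [[0.012,0,-0.06],[0,0,0],0.037],
    [[0.012,0,-0.07],[0,0,0],0.037]
  ]
}}

```text
time: 5.2
tool_pos: [0.5043, -0.09, 0.1905]
tool_rot: [3.141, 0.006, 2.771]
contact_force: [0.9, -0.2, 0.7]
opening: 0.0359
grip_force: 0.0
```

{"api": "arm_command", "payload": {
  "moves": [
    [[0,0,0],[0,0,0],0.037],
    [[-0.03,0,0],[0,0,0],0.037],
    [[-0.03,0,0],[0,0,0],0.037],
    [[-0.03,0,0],[0,0,0],0.037],
    [[-0.03,0,0],[0,0,0],0.037]
  ]
}}

```text
time: 5.7
tool_pos: [0.5298, -0.1001, 0.1865]
tool_rot: [3.142, -0.003, 2.771]
contact_force: [0.1, 1.0, 0.0]
opening: 0.037
grip_force: 0.0
```

```bash
python3 - <<'E'
from cell import robot
from h import *
s=robot.observe();print(where(s),s['opening']);print(delta(s,.035,0,.16))
m=robot.camera_model('wrist');cv2.imwrite('pics/w2.png',robot.read_camera('wrist')[:,:,::-1])
def P(x,y,z): return np.append((C+x*ex+y*ey)[:2],z)
print(proj(m,[P(.035,.028,.127),P(.035,-.028,.127),P(-.065,.03,.125),P(-.065,-.03,.125)]))
E
```

```text
box xy -58.2 -0.3 mm z 186.5 yawerr 0.001 t 5.70 F(box) -0.29 0.91 0.01 0.03697727906269689
(array([-0.0932,  0.0002,  0.0263]), array([-0.    , -0.0025,  0.0012]))
[[316.39712993 336.89628511]
 [244.94505305 336.82865753]
 [323.89478392 214.99016832]
 [237.85955931 214.87785149]]
```

View pics/w2.png

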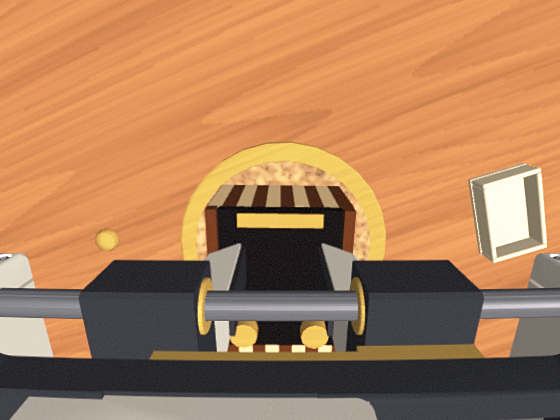

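The lid is home: the strip spans columns 237–324 at row 214, as predicted. The keys at (245,333) and (314,333) match too. I move above the keys.

{"api": "arm_command", "payload": {
  "moves": [
    [[-0.025,0,0],[0,0,0],0.037],
    [[-0.05,0,0.005],[0,0,0],0.037],
    [[-0.075,0,0.015],[0,0,0],0.037],
    [[-0.093,0,0.026],[0,-0.001,0.001],0.037],
    [[-0.093,0,0.036],[0,-0.001,0.001],0.037]
  ]
}}

```text
time: 6.25
tool_pos: [0.6184, -0.1347, 0.1505]
tool_rot: [3.142, 0.001, 2.77]
contact_force: [-0.7, -0.4, 0.9]
opening: 0.0371
grip_force: 0.0
```

{"api": "arm_command", "payload": {
  "moves": [
    [[0,0,0],[0,0,0],0.037],
    [[0,0,0],[0,0,0],0.037],
    [[0,0,0],[0,0,0],0.037],
    [[0,0,0],[0,0,0],0.037],
    [[0,0,0],[0,0,0],0.037]
  ]
}}

```text
time: 6.75
tool_pos: [0.6175, -0.1341, 0.1525]
tool_rot: [3.141, 0.002, 2.77]
contact_force: [-0.8, 0.2, -0.8]
opening: 0.0368
grip_force: 0.0
```

```bash
python3 - <<'E'
from cell import robot
from h import *
s=robot.observe();print(where(s),s['opening'],s['tool_rot']);print(delta(s,.035,0,.127))
im=robot.read_camera('wrist')[:,:,::-1];m=robot.camera_model('wrist');cv2.imwrite('pics/w3.png',im)
def P(x,y,z): return np.append((C+x*ex+y*ey)[:2],z)
print(proj(m,[P(.035,.028,.127),P(.035,-.028,.127),P(-.065,.03,.125),P(-.065,-.03,.125)]))
E
```

```text
box xy 35.9 -0.1 mm z 152.5 yawerr 0.000 t 6.75 F(box) -0.83 -0.09 -0.81 0.036774567327768945 [3.14144810e+00 2.03583962e-03 2.76984061e+00]
(array([0.001 , 0.0001, 0.0255]), array([0.0001, 0.002 , 0.0002]))
[[327.40835017 243.12881968]
 [233.88122665 243.10144684]
 [338.32746897  63.99526342]
 [223.13852623  63.91488135]]
```

View pics/w3.png

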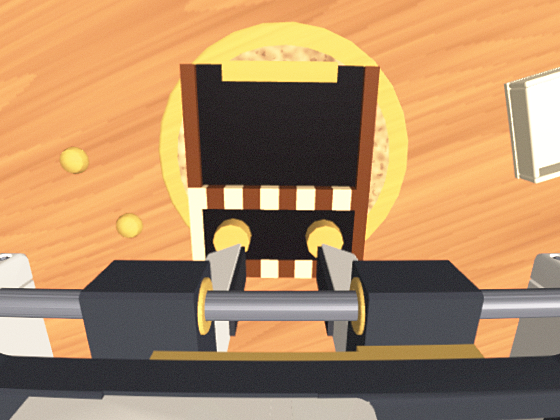

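The keys are centred at about (232,238) and (325,238), roughly 5 px above the prediction, so I shift about 2.5 mm toward -x. Both sit squarely under the fingers. I descend to just above them.

{"api": "arm_command", "payload": {
  "moves": [
    [[0.0025,-0.0005,0.005],[0,0.002,0],0.037],
    [[0.0025,-0.0005,0.01],[0,0.002,0],0.037],
    [[0.0025,-0.0005,0.015],[0,0.002,0],0.037],
    [[0.0025,-0.0005,0.02],[0,0.002,0],0.037],
    [[0.0025,-0.0005,0.02],[0,0.002,0],0.037]
  ]
}}

```text
time: 7.3
tool_pos: [0.6145, -0.1336, 0.1305]
tool_rot: [-3.142, -0.003, 2.77]
contact_force: [-0.5, 1.0, 0.2]
opening: 0.037
grip_force: 0.0
```

{"api": "arm_command", "payload": {
  "moves": [
    [[0,0,0.002],[0,0,0],0.037],
    [[0,0,0.004],[0,0,0],0.037],
    [[0,0,0.006],[0,0,0],0.037],
    [[0,0,0.007],[0,0,0],0.037],
    [[0,0,0.007],[0,0,0],0.037]
  ]
}}

```text
time: 7.8
tool_pos: [0.6152, -0.1338, 0.1251]
tool_rot: [3.142, -0.0, 2.77]
contact_force: [-0.2, 0.7, 3.0]
opening: 0.037
grip_force: 1.6
```

```bash
python3 - <<'E'
from cell import robot
from h import *
s=robot.observe();print(where(s),s['torque'],s['tool_rot'])
E
```

```text
box xy 33.7 -0.6 mm z 125.1 yawerr 0.000 t 7.80 F(box) -0.48 0.60 3.04 [ 0.01614569  0.10262434 -0.00051813] [ 3.14150693e+00 -2.73141851e-04  2.76987617e+00]
```

3 N at about 2 mm of press fits both keys moving together. I press on to about 7 mm.

{"api": "arm_command", "payload": {
  "moves": [
    [[0,0,0.002],[0,0,0],0.037],
    [[0,0,0.004],[0,0,0],0.037],
    [[0,0,0.0055],[0,0,0],0.037],
    [[0,0,0.006],[0,0,0],0.037],
    [[0,0,0.006],[0,0,0],0.037]
  ]
}}

```text
time: 8.3
tool_pos: [0.6153, -0.1338, 0.1194]
tool_rot: [3.142, 0.0, 2.77]
contact_force: [-3.3, 0.8, 7.3]
opening: 0.0369
grip_force: 3.7
```

```bash
python3 - <<'E'
from cell import robot
from h import *
s=robot.observe();print(where(s),s['torque'])
E
```

```text
box xy 33.7 -0.6 mm z 119.4 yawerr 0.000 t 8.30 F(box) -3.38 -0.42 7.30 [ 0.0902176   0.24452735 -0.00581555]
```

{"api": "arm_command", "payload": {
  "moves": [
    [[0,0,0.0005],[0,0,0],0.037],
    [[0,0,0.0005],[0,0,0],0.037],
    [[0,0,0.0005],[0,0,0],0.037],
    [[0,0,0.0005],[0,0,0],0.037],
    [[0,0,0.0005],[0,0,0],0.037]
  ]
}}

```text
time: 8.8
tool_pos: [0.6153, -0.1338, 0.1192]
tool_rot: [3.141, 0.0, 2.77]
contact_force: [-2.2, 0.7, 8.3]
opening: 0.0371
grip_force: 4.2
```

{"api": "arm_command", "payload": {
  "moves": [
    [[0,0,0],[0,0,0],0.037],
    [[0,0,0],[0,0,0],0.037],
    [[0,0,0],[0,0,0],0.037],
    [[0,0,0],[0,0,0],0.037],
    [[0,0,0],[0,0,0],0.037]
  ]
}}

```text
time: 9.3
tool_pos: [0.6153, -0.1338, 0.1192]
tool_rot: [3.141, 0.0, 2.77]
contact_force: [-2.3, 1.1, 8.3]
opening: 0.0371
grip_force: 4.2
```

{"api": "arm_command", "payload": {
  "moves": [
    [[0,0,0],[0,0,0],0.037],
    [[0,0,0],[0,0,0],0.037],
    [[0,0,0],[0,0,0],0.037],
    [[0,0,0],[0,0,0],0.037],
    [[0,0,0],[0,0,0],0.037]
  ]
}}

```text
time: 9.8
tool_pos: [0.6153, -0.1338, 0.1192]
tool_rot: [3.141, 0.0, 2.77]
contact_force: [-1.9, 0.3, 8.8]
opening: 0.0367
grip_force: 4.2
```

{"api": "arm_command", "payload": {
  "moves": [
    [[0,0,0],[0,0,0],0.037],
    [[0,0,0],[0,0,0],0.037],
    [[0,0,0],[0,0,0],0.037],
    [[0,0,0],[0,0,0],0.037],
    [[0,0,0],[0,0,0],0.037]
  ]
}}

```text
time: 10.3
tool_pos: [0.6153, -0.1338, 0.1192]
tool_rot: [3.141, 0.0, 2.77]
contact_force: [-2.6, 0.7, 8.9]
opening: 0.0368
grip_force: 4.2
```

{"api": "arm_command", "payload": {
  "moves": [
    [[0,0,0],[0,0,0],0.037],
    [[0,0,0],[0,0,0],0.037],
    [[0,0,0],[0,0,0],0.037],
    [[0,0,0],[0,0,0],0.037],
    [[0,0,0],[0,0,0],0.037]
  ]
}}

```text
time: 10.8
tool_pos: [0.6153, -0.1338, 0.1192]
tool_rot: [3.141, 0.0, 2.77]
contact_force: [-1.3, 0.9, 8.4]
opening: 0.037
grip_force: 4.2
```

{"api": "arm_command", "payload": {
  "moves": [
    [[0,0,0],[0,0,0],0.037],
    [[0,0,0],[0,0,0],0.037],
    [[0,0,0],[0,0,0],0.037],
    [[0,0,0],[0,0,0],0.037],
    [[0,0,0],[0,0,0],0.037]
  ]
}}

```text
time: 11.3
tool_pos: [0.6153, -0.1338, 0.1192]
tool_rot: [3.141, 0.0, 2.77]
contact_force: [-1.7, 1.1, 8.0]
opening: 0.0365
grip_force: 4.2
```

{"api": "arm_command", "payload": {
  "moves": [
    [[0,0,0],[0,0,0],0.037],
    [[0,0,0],[0,0,0],0.037],
    [[0,0,0],[0,0,0],0.037],
    [[0,0,0],[0,0,0],0.037],
    [[0,0,0],[0,0,0],0.037]
  ]
}}

```text
time: 11.8
tool_pos: [0.6153, -0.1338, 0.1192]
tool_rot: [3.141, 0.0, 2.77]
contact_force: [-1.5, 1.6, 8.9]
opening: 0.0374
grip_force: 4.2
```

{"api": "arm_command", "payload": {
  "moves": [
    [[0,0,0],[0,0,0],0.037],
    [[0,0,0],[0,0,0],0.037],
    [[0,0,0],[0,0,0],0.037],
    [[0,0,0],[0,0,0],0.037],
    [[0,0,0],[0,0,0],0.037]
  ]
}}

```text
time: 12.3
tool_pos: [0.6153, -0.1338, 0.1192]
tool_rot: [3.141, 0.0, 2.77]
contact_force: [-1.4, 0.0, 8.4]
opening: 0.0371
grip_force: 4.2
```

Held for 4 s at about 8.4 N total. Now I release straight up.

{"api": "arm_command", "payload": {
  "moves": [
    [[0,0,-0.003],[0,0,0],0.037],
    [[0,0,-0.006],[0,0,0],0.037],
    [[0,0,-0.01],[0,0,0],0.037],
    [[0,0,-0.025],[0,0,0],0.037],
    [[0,0,-0.045],[0,0,0],0.037]
  ]
}}

```text
time: 12.8
tool_pos: [0.6141, -0.1334, 0.162]
tool_rot: [-3.142, -0.005, 2.77]
contact_force: [0.8, -0.2, 0.5]
opening: 0.0372
grip_force: 0.0
```

{"api": "arm_command", "payload": {
  "moves": [
    [[0.01,0,-0.02],[0,0,0],0.037],
    [[0.02,0,-0.04],[0,0,0],0.037],
    [[0.04,0,-0.05],[0,0,0],0.037],
    [[0.05,0,-0.05],[0,0,0],0.037],
    [[0.05,0,-0.05],[0,0,0],0.037]
  ]
}}

```text
time: 13.3
tool_pos: [0.5675, -0.1151, 0.2129]
tool_rot: [3.142, -0.002, 2.77]
contact_force: [-0.5, -0.8, -0.7]
opening: 0.0369
grip_force: 0.0
```

```bash
python3 - <<'E'
from cell import robot
from h import *
s=robot.observe();print(where(s))
m=robot.camera_model('wrist');im=robot.read_camera('wrist')[:,:,::-1];cv2.imwrite('pics/w4.png',im)
def P(x,y,z): return np.append((C+x*ex+y*ey)[:2],z)
print(proj(m,[P(.035,.028,.127),P(.035,-.028,.127),P(-.065,.03,.125),P(-.065,-.03,.125)]))
E
```

```text
box xy -17.6 -0.5 mm z 212.9 yawerr 0.000 t 13.30 F(box) -0.22 -0.92 -0.74
[[315.28732425 274.35844134]
 [247.00828937 274.33429119]
 [321.90331174 151.5126735 ]
 [240.6689959  151.4565543 ]]
```

View pics/w4.png

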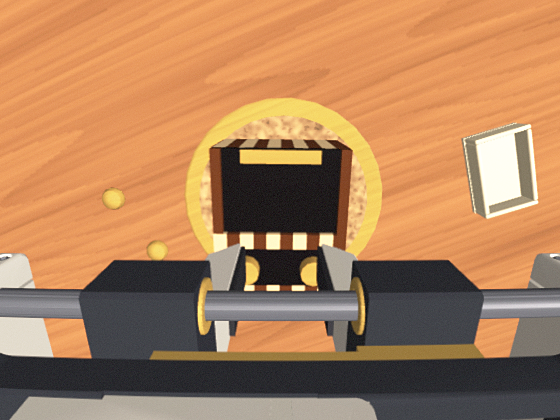

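The lid is home: its strip is at row ~150 against a predicted 151.5. The keys at about (250,270) and (311,270) are up, the box hasn't moved and the arm is clear, so I hand in.

```bash
python3 -c "
from cell import robot
print(robot.hand_in())"
```

```text
the job is handed in; nothing more can be done
None
```

I pushed the lid home, held both keys down together for about 4 s and released them, and handed the job in; the last picture shows the box, insert and visible feet undisturbed, but the hand-in returned no verdict.

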